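# Strip the spool bar: stop collar off first, then both spools, into the tray

### The arm

A 6-joint arm with a two-finger parallel gripper is mounted at the origin on a cart in front of the work surface, level with it; the furniture and walls round the work are solid. World frame = base frame: x ahead of the robot, y to its left, z up, the work surface at z = 0. Lengths are in m, angles in degrees, forces in N, time in s.
With the tool pointing down it reaches from about 0.375 to 0.9 m from the base axis. Payload 3.1 kg.
Tool frame: the origin (TCP) lies on the centre line of the jaws, within the pads' length; the fingertips stand finger_overhang ahead of it and the grasp point (between the pads) lies 5 mm behind it (finger_overhang is the distance from the TCP to the fingertips, in m); z points along the fingers, y is the line along which they close (so a half turn about z gives the same grasp; the last joint's range is limited). The gripper opens to 87 mm and grips with 3 to 60 N. Pads are 19 mm wide; open, the fingers measure 117 mm over their backs; the gripper's body (75 mm by 190 mm) begins 51 mm behind the grasp point.
Start: joints at [61.965, 30.224, 82.088, -0, 67.689, -10.227], TCP at [0.191, 0.595, 0.237] pointing down, gripper open.
Joint ranges: [-176.69, 176.69], [-43.24, 126.21], [12.49, 139.97], [-82, 262], [0, 151.66], [-163.58, 163.58]. Speed limits (degrees/s): [159.86, 159.86, 180, 180, 180, 180].

### API

Orientations are given as a 3x3 rotation matrix whose columns are the frame's x, y, z axes.
In Python, from rig import read_state, capture, calibration, hand_in, finger_overhang gives the robot as it stands.
- The arm moves only by the tool send_rows, never from a script. Its argument "plan" is a list of rows, each a list of 5 numbers: the closure in counts, from 0 (fully open) to 255 (shut), then the shift along the tool's x, y, z in m, then the turn about the tool's z in rad. A call has 1 to 20 rows; each row shifts and turns the commanded pose from where the row before left it, along the tool's axes as they then stand; what a row does not reach is not made up. A row lasts 1/12 s, in which the tool goes at most 41.7 mm and 7.16 degrees, less where a joint would pass 70% of its speed; a pose out of reach is approached as far as the arm can. A call is refused whole if a number of a shift passes 0.0417 or a number of a turn 0.125, either way. A call with a gripper value outside its range is refused whole. The fingers move at their own pace and stop on an object; the grip force is fixed at half the most. Time passes only in rows, so rows that do not move let the fingers close. It gives the time, the measured TCP pose, the force, the opening and the grip force at its end, in the units of the state.
- read_state(): the state, without advancing time (a new reading comes with each control period).
- capture(name): name is "scene" or "top" or "wrist"; returns (picture, depth): 420x560x3 uint8, blue, green, red; 420x560 float32, m along the optical axis (not along the pixel's ray), 0 where there is no reading.
- calibration(name): a dict with "fx", "fy", "cx", "cy" (pixels), "dist_coeffs" ([k1, k2, p1, p2, k3] as OpenCV has them; the pictures are not rectified), "xyz" and "rotation" of the camera in the world. Camera axes: x right, y down, z forward; pixel columns grow to the right and rows downward; lengths in m; the calibration is good to about 2 mm. A picture is of the moment at which its call begins: read the wrist's pose just before it. calibration takes no time and is no camera call; for the wrist camera it gives the pose at the moment of the call.
- hand_in(): hands the job in; it is judged then, once.
The state is a dict: "time_s": time; "joint_positions": joint angles; "qvel": joint speeds; "tau": joint torques, N m; "position": TCP position; "tcp_rot": TCP orientation; "force": force on the tool from outside, world axes, zero at the start; "moment": the same for the moment, N m; "opening": opening from 0.0 (shut) to 1.0 (fully open); "grasp_force": force on a finger pad.
Only numpy, scipy, OpenCV 4.12 (cv2) and the standard library are available. Lean on these libraries where they do the work, as an engineer would, in place of code of your own. Each camera call takes 0.05 s, during which the arm holds its last target. There are 200 camera calls.

### The job

Strip the spool stand: slide the black square stop collar off the free end of the bar and lay it in the empty black tray, then slide the two spools off one after the other and lay them in the tray as well, each on the tray floor beside the others, none on top of another. Set everything down without dropping it, and leave the other things on the bench where they are.

Things in the scene. Friction and masses are not known exactly. Their poses are not given: they have to be found in the camera images.
- bar_root (a point): the point on the bar's centre line at the face of the stand's blue upright, 115 mm above the worktop. The stand is fixed: a dark base plate 120 x 150 x 12 mm and a blue upright 60 mm wide, 134 mm high (its top is 19 mm above the bar's centre line). A level steel bar, 16 mm in diameter and 195 mm long, stands out from the upright along this frame's -y; x is across the bar, level; z is up. A fixed disc 44 mm in diameter and 5 mm thick sits round the bar at the upright
- bar_end (a point): centre of the bar's free end, 195 mm from bar_root along -y; same axes as bar_root
- collar_mid (a point): loose black square stop collar with a brass bush, 44 mm wide, 44 mm high, 36 mm long, bore 22 mm, 90 g; a plain push-on fit with no thread or clamp. It is the outermost part on the bar. The point is its centre; y is its bore axis, along the bar. Hanging on the bar its centre lies 3 mm below the bar's centre line
- spool_orange_mid (a point): loose spool with an orange winding: two grey octagonal end plates 64 mm across the flats, each 5 mm thick, bore 24 mm; overall 56 mm long; between the plates a round wound barrel 48 mm in diameter and 46 mm long, where it can be gripped from above. 110 g. Threaded on the bar behind the collar; the two spools may be in either order. The point is its centre; y is its axis. Hanging on the 16 mm bar its centre lies 4 mm below the bar's centre line
- spool_green_mid (a point): loose spool with a green winding: two grey octagonal end plates 64 mm across the flats, each 5 mm thick, bore 24 mm; overall 56 mm long; between the plates a round wound barrel 48 mm in diameter and 46 mm long, where it can be gripped from above. 110 g. Threaded on the bar behind the collar; the two spools may be in either order. The point is its centre; y is its axis. Hanging on the 16 mm bar its centre lies 4 mm below the bar's centre line
- tray: loose shallow empty black tray lying in front of the robot (not the full tool tray at the back left), 294 mm along its x, 214 mm along its y, 26 mm high, 0.8 kg; its floor is 3 mm thick, flat, 280 x 200 mm inside. Origin at the centre of its underside, z up
- print_disc: bystander: red printed disc lying flat, 115 mm across, 8 mm high, between the stand and the robot; origin at the centre of its underside
- scraper: bystander: print scraper with a wooden handle lying flat near the front edge, 170 mm long, 21 mm high; origin under its middle
- marker_blue: bystander: white marker with a blue cap lying behind the work, 137 mm long, 17 mm thick; origin under its middle
- oil_bottle: bystander: small brown bottle with a green cap standing behind the tray, 38 mm thick, 91 mm high; origin under its foot
- ratchet: bystander: ratchet handle with a black grip lying at the right of the tray, 224 mm long, 25 mm high; origin under its middle
Mind the look-alikes: they are no part of the job. Leave any blue, red or white look-alike of the part that bears spool_green_mid alone.

How it is judged (in metres and radians):
On the way, in this order (a step that is already met when the one before it is completed fails the run):
1. the collar lies in the tray while both spools are still on the bar (x of collar_mid in the frame of tray between -0.125 and 0.125 m and y of collar_mid in the frame of tray between -0.085 and 0.085 m and z of collar_mid in the frame of tray between 0 and 0.036 m and y of spool_orange_mid in the frame of bar_root between -0.2 and 0 m and x of spool_orange_mid in the frame of bar_root between -0.015 and 0.015 m and z of spool_orange_mid in the frame of bar_root between -0.015 and 0.015 m and y of spool_green_mid in the frame of bar_root between -0.2 and 0 m and x of spool_green_mid in the frame of bar_root between -0.015 and 0.015 m and z of spool_green_mid in the frame of bar_root between -0.015 and 0.015 m), for 0.2 s.
2. one spool lies in the tray while the other is still on the bar ((((x of spool_orange_mid in the frame of tray between -0.125 and 0.125 m and y of spool_orange_mid in the frame of tray between -0.085 and 0.085 m and z of spool_orange_mid in the frame of tray between 0 and 0.046 m) and (y of spool_green_mid in the frame of bar_root between -0.2 and 0 m and x of spool_green_mid in the frame of bar_root between -0.015 and 0.015 m and z of spool_green_mid in the frame of bar_root between -0.015 and 0.015 m)) or ((x of spool_green_mid in the frame of tray between -0.125 and 0.125 m and y of spool_green_mid in the frame of tray between -0.085 and 0.085 m and z of spool_green_mid in the frame of tray between 0 and 0.046 m) and (y of spool_orange_mid in the frame of bar_root between -0.2 and 0 m and x of spool_orange_mid in the frame of bar_root between -0.015 and 0.015 m and z of spool_orange_mid in the frame of bar_root between -0.015 and 0.015 m)))), for 0.2 s.
At the end, for the whole second after the job is handed in: collar and both spools lie at rest on the tray floor (centres at least about 15 mm inside the walls; spool centres less than 46 mm and collar centre less than 36 mm above the tray's underside, so none lies on another or on the rim) (x of collar_mid in the frame of tray between -0.125 and 0.125 m and y of collar_mid in the frame of tray between -0.085 and 0.085 m and z of collar_mid in the frame of tray between 0 and 0.036 m and x of spool_orange_mid in the frame of tray between -0.125 and 0.125 m and y of spool_orange_mid in the frame of tray between -0.085 and 0.085 m and z of spool_orange_mid in the frame of tray between 0 and 0.046 m and x of spool_green_mid in the frame of tray between -0.125 and 0.125 m and y of spool_green_mid in the frame of tray between -0.085 and 0.085 m and z of spool_green_mid in the frame of tray between 0 and 0.046 m and linear speed of each of collar, spool_orange, spool_green below 0.02 m/s); the robot touches nothing.
It fails at once if the collar falls freely (faster than 0.8 m/s with no finger on it: dropped from more than 3 cm or thrown) (linear speed of collar above 0.8 m/s and contact force between the fingers and collar below 0.1 N).
It fails at once if the spool orange falls freely (faster than 0.8 m/s with no finger on it: dropped from more than 3 cm or thrown) (linear speed of spool_orange above 0.8 m/s and contact force between the fingers and spool_orange below 0.1 N).
It fails at once if the spool green falls freely (faster than 0.8 m/s with no finger on it: dropped from more than 3 cm or thrown) (linear speed of spool_green above 0.8 m/s and contact force between the fingers and spool_green below 0.1 N).
It fails at once if another thing on the bench is pushed more than 3 cm (distance of any of print_disc, scraper, marker_blue, oil_bottle, ratchet from where it was at the start of the episode above 0.03 m).
It also fails if it takes over 72 s, if anything falls off the work surface, if the arm or the gripper's body presses on something with over 40 N, if the wrist force passes 120 N, or if a joint passes its speed limit or range.

## Working session

There is one attempt and no reset: what is moved stays moved. The work goes in short steps, Python scripts to look and compute and a tool call to move; the robot and the scene stay as the last step left them, time stands still between calls to the robot, and variables do not carry over. Pictures are saved under pics/ and viewed, at most 10 in all, crops included, and the job is handed in when it is done.

Besides the shell and the picture viewer there is one more tool, called after ">>>" as a command line: name --pt "numbers of a row" for each row, then --argument value for the rest. send_rows: Moves the arm, as the interface text tells. Its arguments: {"type":"object","properties":{"plan":{"type":"array","items":{"type":"array","items":{"type":"number"}}}},"required":["plan"]}

```bash
mkdir -p pics; ls
cat > h.py <<'E'
import numpy as np, cv2
from rig import read_state, capture, calibration, hand_in, finger_overhang
def pts(name,depth,c=None):
    "world point per pixel"
    c=c or calibration(name); h,w=depth.shape
    K=np.array([[c['fx'],0,c['cx']],[0,c['fy'],c['cy']],[0,0,1]])
    u,v=np.meshgrid(np.arange(w),np.arange(h))
    n=cv2.undistortPoints(np.stack([u,v],-1).reshape(-1,1,2).astype(np.float64),K,np.array(c['dist_coeffs'])).reshape(h,w,2)
    P=np.dstack([n[...,0]*depth,n[...,1]*depth,depth])
    return P@np.array(c['rotation']).T+np.array(c['xyz'])
E
python3 - <<'E'
from h import *
s=read_state(); print({k:np.round(v,3).tolist() for k,v in s.items()}, finger_overhang)
for n in('scene','top'):
    c=calibration(n); p,d=capture(n); cv2.imwrite(f'pics/{n}0.png',p); np.savez(f'{n}0.npz',p=p,P=pts(n,d,c),d=d); print(n,np.round(c['xyz'],3),np.round(c['rotation'],2).tolist())
E
```

```text
pics
{'time_s': 0.0, 'joint_positions': [61.966, 30.278, 82.155, -0.0, 67.688, -10.228], 'qvel': [0.043, -0.001, 0.024, 0.047, -0.025, -0.012], 'tau': [0.001, -44.004, -17.66, 0.063, 0.058, -0.0], 'position': [0.191, 0.594, 0.236], 'tcp_rot': [[-0.952, 0.306, -0.001], [0.306, 0.952, -0.002], [0.0, -0.002, -1.0]], 'force': [-0.049, 0.634, -1.078], 'moment': [-0.011, 0.022, -0.02], 'grasp_force': 0.0, 'opening': 1.0} 0.014
scene [-0.267 -0.673  1.37 ] [[0.63, -0.59, 0.5], [-0.78, -0.48, 0.4], [0.0, -0.65, -0.76]]
top [-0.487  0.348  1.885] [[-0.34, -0.8, 0.5], [-0.94, 0.3, -0.17], [-0.02, -0.53, -0.85]]
```

View pics/scene0.png

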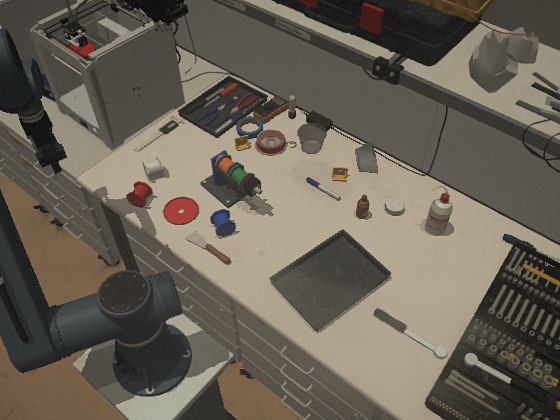

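View pics/top0.png

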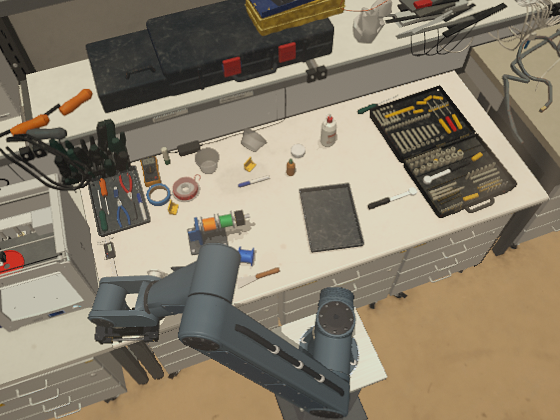

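The scene view shows the stand with its blue upright at about (217,165), then orange spool (228,168), green spool (241,183), collar (251,190) and bar end (~260,191). The empty tray is at (330,280). The look-alike spools are blue (222,222), red (138,193) and white (153,168). The other tray, full of tools, is at (222,105). In the top view the stand is at (195–250,225) and the tray at (332,217).

Run:
```python
from h import *
D={n:np.load(n+'0.npz') for n in('scene','top')}
B={'scene':(195,140,275,215),'top':(175,200,262,250)}
for n,d in D.items():
    p,P=d['p'],d['P']; hsv=cv2.cvtColor(p,cv2.COLOR_BGR2HSV); x0,y0,x1,y1=B[n]
    roi=np.zeros(p.shape[:2],bool); roi[y0:y1,x0:x1]=1
    H,S,V=hsv[...,0],hsv[...,1],hsv[...,2]; Z=P[...,2]
    for k,m in dict(orange=(H>4)&(H<18)&(S>120),green=(H>50)&(H<90)&(S>90),blue=(H>95)&(H<120)&(S>90)).items():
        m=m&roi&(Z>.07); Q=P[m]; 
        if len(Q)<10: print(n,k,len(Q));continue
        print(n,k,len(Q),'pix',np.argwhere(m).mean(0)[::-1].round(),'mean',Q.mean(0).round(3),'lo',np.percentile(Q,3,0).round(3),'hi',np.percentile(Q,97,0).round(3))
    # end-most points at bar height
    m=roi&(Z>.08)&(Z<.16); Q=P[m][:,:2]; c=Q.mean(0); w,v=np.linalg.eigh(np.cov((Q-c).T)); a=v[:,1]; t=(Q-c)@a
    print(n,'axis',a.round(3),c.round(3),t.min().round(3),t.max().round(3), np.degrees(np.arctan2(a[1],a[0])))
# tray
for n,bx in dict(scene=(265,225,395,335),top=(295,178,370,256)).items():
    p,P=D[n]['p'],D[n]['P']; x0,y0,x1,y1=bx
    m=np.zeros(p.shape[:2],np.uint8); g=cv2.cvtColor(p,cv2.COLOR_BGR2GRAY)
    m[y0:y1,x0:x1]=(g[y0:y1,x0:x1]<95)*255
    c=max(cv2.findContours(m,0,1)[0],key=cv2.contourArea)
    f=np.zeros_like(m); cv2.drawContours(f,[c],-1,255,-1)
    Q=P[(f>0)]; r=cv2.minAreaRect(Q[:,:2].astype(np.float32)); print(n,'tray',r,np.percentile(Q[:,2],[3,50,97]).round(3))
    F=Q[np.abs(Q[:,2]-.003)<.006]
s=D['scene']['p'][130:250,110:290]; cv2.imwrite('pics/crop1.png',cv2.resize(s,None,fx=4,fy=4,interpolation=cv2.INTER_CUBIC))
```

```text
scene orange 138 pix [225. 164.] mean [0.572 0.257 0.129] lo [0.555 0.238 0.113] hi [0.594 0.276 0.14 ]
scene green 122 pix [238. 174.] mean [0.558 0.186 0.141] lo [0.549 0.175 0.117] hi [0.585 0.21  0.14 ]
scene blue 25 pix [219. 157.] mean [0.551 0.257 0.184] lo [0.327 0.018 0.131] hi [0.612 0.301 0.484]
scene axis [0.101 0.995] [0.565 0.203] -0.109 0.106 84.17943479223683
top orange 146 pix [209. 224.] mean [0.565 0.257 0.141] lo [0.556 0.234 0.11 ] hi [0.595 0.277 0.144]
top green 128 pix [226. 220.] mean [0.564 0.192 0.131] lo [0.55  0.172 0.111] hi [0.584 0.212 0.144]
top blue 37 pix [196. 226.] mean [0.582 0.302 0.124] lo [0.561 0.294 0.08 ] hi [0.607 0.334 0.142]
top axis [0.122 0.992] [0.569 0.215] -0.116 0.124 82.97251152312226
scene tray ((0.17170235514640808, -0.33898621797561646), (1.0515719652175903, 0.33015602827072144), 19.880460739135742) [-0.003  0.004  0.028]
top tray ((0.05723065137863159, -0.026189148426055908), (0.2537773549556732, 1.2960646152496338), 66.55792236328125) [-0.005  0.006  0.029]
```

View pics/crop1.png

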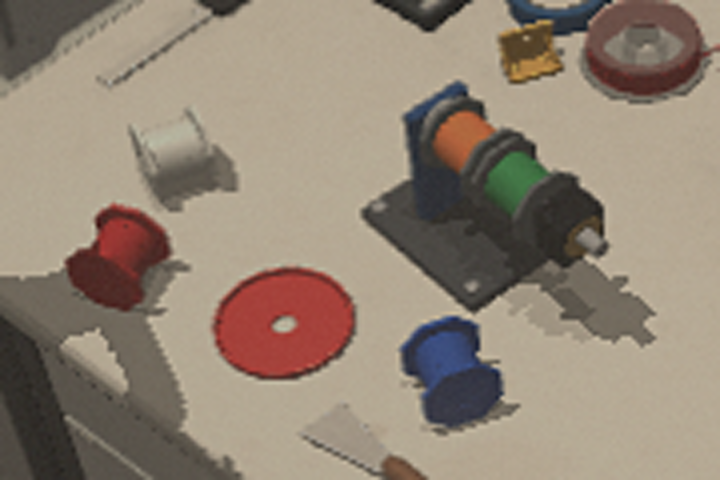

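The crop confirms the order from the upright outwards: fixed disc, orange spool (crop 465,140), green spool (517,183), black collar with brass bush (567,220), bar tip (598,243). The blue, red and white spools lie loose on the bench, so they are not the target. I'm moving above the collar for a close look with the wrist camera.

>>> send_rows --pt "0 -0.031 -0.018 -0.006 0" --pt "0 -0.031 -0.018 -0.006 0" --pt "0 -0.031 -0.018 -0.006 0" --pt "0 -0.031 -0.018 -0.006 0" --pt "0 -0.031 -0.018 -0.006 0" --pt "0 -0.031 -0.018 -0.006 0" --pt "0 -0.031 -0.018 -0.006 0" --pt "0 -0.031 -0.018 -0.006 0" --pt "0 -0.031 -0.018 -0.006 0" --pt "0 -0.031 -0.018 -0.006 0" --pt "0 -0.031 -0.018 -0.006 0" --pt "0 -0.031 -0.018 -0.006 0" --pt "0 -0.031 -0.018 -0.006 0" --pt "0 -0.031 -0.018 -0.006 0" --pt "0 -0.031 -0.018 -0.006 0" --pt "0 -0.031 -0.018 -0.006 0"

```text
time_s: 1.43
position: [0.5758, 0.1676, 0.3324]
tcp_rot: [[-0.952, 0.306, -0.001], [0.306, 0.952, 0.0], [0.001, -0.0, -1.0]]
force: [0.6, 1.4, 0.3]
opening: 1.006
grasp_force: 0.0
```

>>> send_rows --pt "0 0 0 0 0.125" --pt "0 0 0 0 0.125" --pt "0 0 0 0 0.125" --pt "0 0 0 0 0.125" --pt "0 0 0 0 0.125" --pt "0 0 0 0 0.125" --pt "0 0 0 0 0.125" --pt "0 0 0 0 0.125" --pt "0 0 0 0 0.125" --pt "0 0 0 0 0.125" --pt "0 0 0 0 0.125" --pt "0 0 0 0 0" --pt "0 0 0 0 0"

```text
time_s: 2.52
position: [0.575, 0.1691, 0.3321]
tcp_rot: [[0.112, 0.994, -0.001], [0.994, -0.112, -0.0], [-0.0, -0.001, -1.0]]
force: [0.0, -0.4, 0.2]
opening: 0.999
grasp_force: 0.0
```

Run:
```python
from h import *
s=read_state(); print(s['time_s'],np.round(s['position'],3),np.round(s['tcp_rot'],3).tolist(),np.round(s['joint_positions'],1))
c=calibration('wrist'); p,d=capture('wrist'); cv2.imwrite('pics/w1.png',p); np.savez('w1.npz',p=p,d=d,P=pts('wrist',d,c)); print(np.round(c['xyz'],3),np.round(c['rotation'],2).tolist(),c['fx'])
for n,bx in dict(scene=(265,225,395,335),top=(295,178,370,256)).items():
    D=np.load(n+'0.npz');p,P=D['p'],D['P']; x0,y0,x1,y1=bx
    m=np.zeros(p.shape[:2],np.uint8); g=cv2.cvtColor(p,cv2.COLOR_BGR2GRAY)
    m[y0:y1,x0:x1]=(g[y0:y1,x0:x1]<95)*255
    cc=max(cv2.findContours(m,0,1)[0],key=cv2.contourArea)
    c=calibration(n); K=np.array([[c['fx'],0,c['cx']],[0,c['fy'],c['cy']],[0,0,1]])
    r=np.c_[cv2.undistortPoints(cc.astype(np.float64),K,np.array(c['dist_coeffs'])).reshape(-1,2),np.ones(len(cc))]@np.array(c['rotation']).T
    o=np.array(c['xyz']); Q=o+r*((.02-o[2])/r[:,2])[:,None]
    print(n,'tray',cv2.minAreaRect(Q[:,:2].astype(np.float32)))
```

```text
2.5167 [0.575 0.169 0.332] [[0.112, 0.994, -0.001], [0.994, -0.112, -0.0], [-0.0, -0.001, -1.0]] [ 5.7 23.  78.9 -0.  78.2 12.1]
[0.585 0.252 0.48 ] [[0.99, -0.11, -0.03], [-0.11, -0.95, -0.3], [-0.0, 0.3, -0.95]] 370.5626600645398
scene tray ((0.5010637044906616, -0.22183670103549957), (0.22129203379154205, 0.297960489988327), 77.71218872070312)
top tray ((0.5020116567611694, -0.2183997929096222), (0.20799052715301514, 0.2956434488296509), 77.7650146484375)
```

View pics/w1.png

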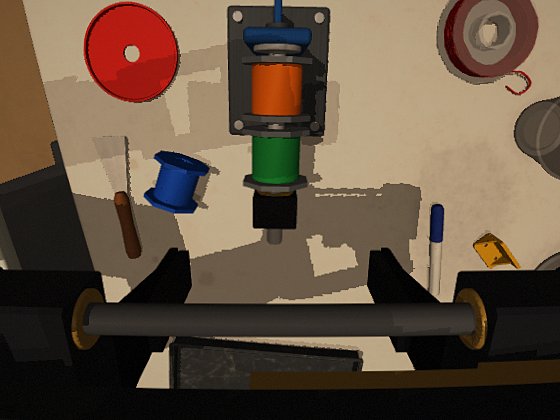

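The wrist view shows the stand from above: upright at (277,38), orange winding (277,90), green (276,160), collar (274,210), bar tip (274,240). Next I'll measure the bar's axis from this view.

```bash
cat >> h.py <<'E'
def ray(uv,z,c):
    K=np.array([[c['fx'],0,c['cx']],[0,c['fy'],c['cy']],[0,0,1]])
    uv=np.array(uv,float).reshape(-1,1,2)
    r=np.c_[cv2.undistortPoints(uv,K,np.array(c['dist_coeffs'])).reshape(-1,2),np.ones(len(uv))]@np.array(c['rotation']).T
    o=np.array(c['xyz']); return o+r*((z-o[2])/r[:,2])[:,None]
E
python3 - <<'E'
from h import *
D=np.load('w1.npz'); p,d,P=D['p'],D['d'],D['P']; c=calibration('wrist')
hsv=cv2.cvtColor(p,cv2.COLOR_BGR2HSV);H,S,V=[hsv[...,i].astype(int) for i in range(3)]
roi=np.zeros(p.shape[:2],bool); roi[30:250,240:315]=1
for k,m in dict(orange=(H>4)&(H<20)&(S>150),green=(H>50)&(H<90)&(S>120)).items():
    m=m&roi; v,u=np.nonzero(m); rows=[r for r in np.unique(v) if (v==r).sum()>35]
    L=[[u[v==r].min(),r] for r in rows];R=[[u[v==r].max(),r] for r in rows]
    z=.118; l=ray(L,z,c);r=ray(R,z,c); w=(r-l)[:,0]; mid=(l+r)/2
    a=np.polyfit(mid[:,1],mid[:,0],1)
    Q=P[m&(d>0)]
    print(k,'rows',rows[0],rows[-1],'y ends at z=.13',ray([[276,rows[0]],[276,rows[-1]]],.133,c)[:,1].round(4),'width',np.median(w).round(4),'mid x',mid.mean(0).round(4),'slope',a[0].round(4),'depth ztop',np.percentile(Q[:,2],[50,95]).round(4))
# collar + bar
g=V
for r in range(196,248,4):
    row=g[r,235:320]; print(r,''.join(f'{x:4d}' for x in row[::3]), P[r,274].round(3))
E
```

```text
orange rows 63 114 y ends at z=.13 [0.2741 0.2301] width 0.0455 mid x [0.5826 0.2523 0.118 ] slope 0.1182 depth ztop [0.1306 0.1345]
green rows 138 181 y ends at z=.13 [0.2084 0.1675] width 0.0444 mid x [0.5741 0.1855 0.118 ] slope 0.1334 depth ztop [0.1314 0.1346]
196  191 190 190 191 192 193  79   6   6   7   4   2  26  36  23  28   1   4   6   3   2 113 108 108 105 107 105 184 140 [0.569 0.152 0.131]
200  190 190 189 191 192 195   0  13   8  12  10   9  10   9  11  13  12   6   9   9  10 116 108 106 106 110 105 106 106 [0.568 0.149 0.132]
204  190 190 192 192 190 193   0  12  12   9   7  10   9  11   6   8  11  11   6   8   6 114 110 109 107 108 108 109 105 [0.568 0.145 0.133]
208  193 191 189 192 191 193   7   9   9  11   9   9  10  10  11  10  12   9  10  12  14 116 107 108 109 108 108 109 108 [0.568 0.141 0.134]
212  189 191 192 189 192 192   9  10   9  10  11   7  11   7  11  10  15   8  11  10   2 111 108 110 106 107 107 110 108 [0.567 0.136 0.133]
216  190 191 191 191 190 194   8  11   8   8  11  11  13   8  12  12  13  13  14   8   5 112 108 106 106 107 108 107 107 [0.567 0
[... 298 characters left out ...]
 191 188 189 190 189 191 165 104 106 110  45  16  23  23  25  20  21  20  17  23  40 108 105 106 104 108 106 109 108 [0.565 0.12  0.133]
232  191 190 191 191 190 191 189 191 190 155 113  55  73  77  73  59 114 109 107 108 106 107 109 107 110 106 106 108 107 [0.564 0.112 0.123]
236  191 192 191 190 190 190 191 191 192  94 110  60  75  75  74  58 113 107 109 108 108 107 107 107 106  98 203 196 193 [0.563 0.107 0.122]
240  190 191 190 192 190 191 191 199 182 107 110  61  75  75  74  54 110 107 107 108 106 107 105 105 200 192 190 191 192 [0.563 0.103 0.123]
244  191 193 195 187 178  93 102 107 103 106 109 111  90  83  92 111 107 108 107 107 107 106 106 107 167 193 189 190 192 [0.562 0.098 0.122]
```

>>> send_rows --pt "0 -0.016 -0.0015 0 0.013" --pt "0 -0.0156 -0.0015 0 0" --pt "0 0 0 0.036 0" --pt "0 0 0 0.036 0" --pt "0 0 0 0.036 0" --pt "0 0 0 0.036 0" --pt "0 0 0 0.036 0" --pt "0 0 0 0.025 0" --pt "0 0 0 0.015 0" --pt "0 0 0 0 0" --pt "0 0 0 0 0"

```text
time_s: 3.48
position: [0.5681, 0.1381, 0.1119]
tcp_rot: [[0.126, 0.992, -0.002], [0.992, -0.126, -0.0], [-0.0, -0.002, -1.0]]
force: [-0.4, 0.2, -0.0]
opening: 0.999
grasp_force: 0.0
```

>>> send_rows --pt "255 0 0 0 0" --pt "255 0 0 0 0" --pt "255 0 0 0 0" --pt "255 0 0 0 0" --pt "255 0 0 0 0" --pt "255 0 0 0 0" --pt "255 0 0 0 0" --pt "255 0 0 0 0"

```text
time_s: 4.15
position: [0.568, 0.1382, 0.1126]
tcp_rot: [[0.128, 0.992, -0.001], [0.992, -0.128, 0.0], [-0.0, -0.001, -1.0]]
force: [0.2, -0.6, 1.0]
opening: 0.501
grasp_force: 30.1
```

Gripped at 43.6 mm, matching the 44 mm collar, with negligible side force. I'll lift 3 mm and slide it off.

>>> send_rows --pt "255 0 0 -0.003 0" --pt "255 0 0 0 0" --pt "255 -0.01 0 0 0" --pt "255 -0.015 0 0 0"

```text
time_s: 4.48
position: [0.5653, 0.1136, 0.1155]
tcp_rot: [[0.126, 0.992, 0.0], [0.992, -0.126, 0.0], [0.0, 0.0, -1.0]]
force: [0.4, 0.2, -1.0]
opening: 0.504
grasp_force: 30.1
```

>>> send_rows --pt "255 -0.015 0 0 0" --pt "255 -0.015 0 0 0" --pt "255 -0.015 0 0 0" --pt "255 -0.02 0 0 0" --pt "255 -0.02 0 0 0" --pt "255 0 0 0 0"

```text
time_s: 4.98
position: [0.5541, 0.0254, 0.1154]
tcp_rot: [[0.13, 0.991, -0.0], [0.991, -0.13, -0.001], [-0.001, -0.0, -1.0]]
force: [0.5, 0.5, -1.0]
opening: 0.509
grasp_force: 30.1
```

Run:
```python
from h import *
s=read_state(); print(s['position'],s['joint_positions'],s['opening'],s['grasp_force'],s['force'])
# tray frame targets
th=np.radians(77.75); ty=np.array([np.cos(th),np.sin(th)]); tx=np.array([ty[1],-ty[0]]); o=np.array([.5015,-.220])
for n,y in (('collar',-.072),('green',-.012),('orange',.058)): print(n,(o+y*ty).round(4))
p,d=capture('scene'); cv2.imwrite('pics/s2.png',cv2.resize(p[130:250,180:330],None,fx=5,fy=5))
```

```text
[0.55406715 0.02539529 0.11543584] [-8.87432512 34.7236889  98.27591027 -0.11664656 47.01561514 -1.30030081] 0.5086321683908155 30.087347980588675 [ 0.51689837  0.45270336 -0.96191497]
collar [ 0.4862 -0.2904]
green [ 0.499  -0.2317]
orange [ 0.5138 -0.1633]
```

View pics/s2.png

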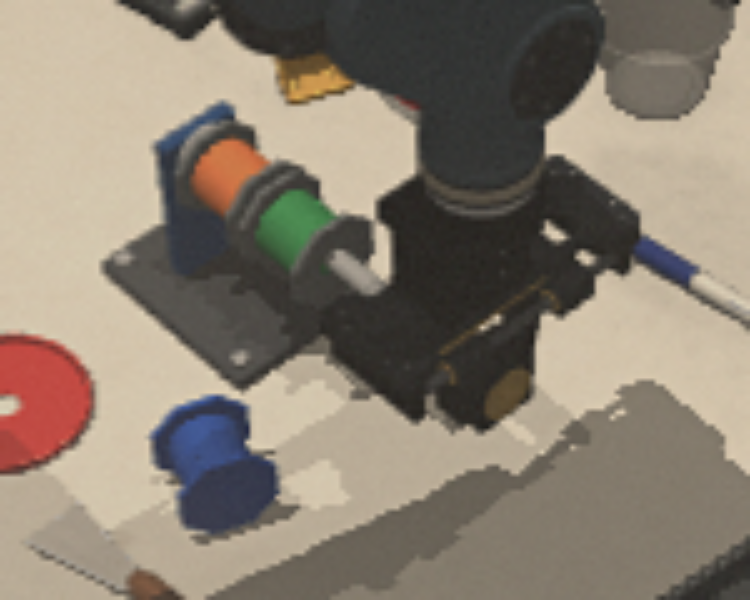

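The collar is clear of the bar and held, and both spools are still on. On to the tray.

>>> send_rows --pt "255 -0.03 -0.0026 0 0" --pt "255 -0.033 -0.0026 0 0" --pt "255 -0.033 -0.0026 0 0" --pt "255 -0.033 -0.0026 0 0" --pt "255 -0.033 -0.0026 0 0" --pt "255 -0.033 -0.0026 0 0" --pt "255 -0.033 -0.0026 0 0" --pt "255 -0.033 -0.0026 0 0" --pt "255 -0.033 -0.0026 0 0" --pt "255 -0.0274 -0.003 0 0" --pt "255 0 0 0 0.083" --pt "255 0 0 0.025 0" --pt "255 0 0 0.025 0" --pt "255 0 0 0.02 0" --pt "255 0 0 0.013 0" --pt "255 0 0 0 0" --pt "255 0 0 0 0"

```text
time_s: 6.45
position: [0.487, -0.2857, 0.0319]
tcp_rot: [[0.209, 0.978, -0.001], [0.978, -0.209, 0.001], [0.001, -0.002, -1.0]]
force: [-0.1, -0.1, -0.7]
opening: 0.504
grasp_force: 30.1
```

>>> send_rows --pt "255 0 0 0.002 0" --pt "255 0 0 0.001 0" --pt "255 0 0 0 0" --pt "255 0 0 0 0"

```text
time_s: 6.78
position: [0.4876, -0.2866, 0.0304]
tcp_rot: [[0.209, 0.978, 0.001], [0.978, -0.209, -0.001], [-0.001, 0.001, -1.0]]
force: [0.5, 0.1, -0.9]
opening: 0.504
grasp_force: 30.1
```

>>> send_rows --pt "255 -0.004 0 0.001 0" --pt "255 0 0 0.001 0" --pt "255 0 0 0.001 0" --pt "255 0 0 0 0" --pt "255 0 0 0 0"

```text
time_s: 7.2
position: [0.4862, -0.2902, 0.0264]
tcp_rot: [[0.21, 0.978, -0.0], [0.978, -0.21, 0.0], [0.0, -0.0, -1.0]]
force: [0.9, 0.7, -1.9]
opening: 0.5
grasp_force: 30.1
```

>>> send_rows --pt "255 0 0 0.001 0" --pt "255 0 0 0 0" --pt "255 0 0 0 0"

```text
time_s: 7.45
position: [0.4863, -0.2902, 0.0255]
tcp_rot: [[0.209, 0.978, -0.0], [0.978, -0.209, 0.0], [0.0, -0.0, -1.0]]
force: [-0.3, 0.9, -1.2]
opening: 0.503
grasp_force: 30.1
```

>>> send_rows --pt "0 0 0 0.0005 0" --pt "0 0 0 0 0" --pt "0 0 0 0 0" --pt "0 0 0 0 0" --pt "0 0 0 0 0" --pt "0 0 0 -0.02 0" --pt "0 0 0 -0.035 0" --pt "0 0 0 -0.04 0" --pt "0 0 0 -0.04 0" --pt "0 0 0 -0.04 0" --pt "0 0 0 -0.04 0" --pt "0 0 0 0 0"

```text
time_s: 8.45
position: [0.4902, -0.2934, 0.2487]
tcp_rot: [[0.209, 0.978, 0.013], [0.978, -0.209, -0.011], [-0.009, 0.015, -1.0]]
force: [1.9, -1.3, 0.5]
opening: 1.0
grasp_force: 0.0
```

Run:
```python
from h import *
s=read_state(); print(s['position'],s['tcp_rot'],s['opening'],s['grasp_force'])
p,d=capture('scene'); cv2.imwrite('pics/s3.png',cv2.resize(p[130:340,180:460],None,fx=2.7,fy=2.7))
R=np.array(s['tcp_rot']); print((R.T@(np.array([.5745,.188,.24])-s['position'])).round(4))
```

```text
[ 0.49015884 -0.29336898  0.24867909] [[ 0.20920863  0.97778617  0.01288256]
 [ 0.97783391 -0.20906775 -0.01146844]
 [-0.00852035  0.0149963  -0.99985125]] 1.0001545137101222 0.0
[ 0.4884 -0.0183  0.0042]
```

View pics/s3.png

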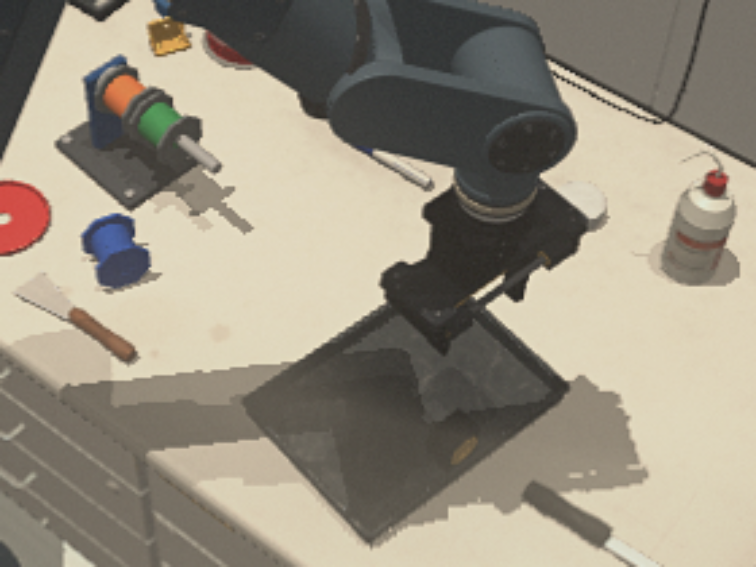

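The collar lies in the tray (brass bush at crop 464,450), and both spools still hang on the bar. Returning for the green spool.

>>> send_rows --pt "0 0.03 -0.0014 0 0" --pt "0 0.0383 -0.0014 0 0" --pt "0 0.0383 -0.0014 0 0" --pt "0 0.0383 -0.0014 0 0" --pt "0 0.0383 -0.0014 0 0" --pt "0 0.0383 -0.0014 0 0" --pt "0 0.0383 -0.0014 0 0" --pt "0 0.0383 -0.0014 0 0" --pt "0 0.0383 -0.0014 0 0" --pt "0 0.0383 -0.0014 0 0" --pt "0 0.0383 -0.0014 0 0" --pt "0 0.0383 -0.0014 0 0" --pt "0 0.0383 -0.0014 0 0" --pt "0 0 0 0 -0.083" --pt "0 0 0 0 0" --pt "0 0 0 0 0" --pt "0 0 0 0 0"

```text
time_s: 9.92
position: [0.5704, 0.1913, 0.239]
tcp_rot: [[0.13, 0.992, -0.002], [0.992, -0.13, -0.001], [-0.001, -0.002, -1.0]]
force: [0.3, -0.2, 0.3]
opening: 1.004
grasp_force: 0.0
```

Run:
```python
from h import *
s=read_state(); print(s['position'],np.round(s['tcp_rot'],3).tolist())
R=np.array(s['tcp_rot']); print((R.T@(np.array([.5745,.188,.106])-s['position'])).round(4))
```

```text
[0.57039864 0.1913232  0.23902039] [[0.13, 0.992, -0.002], [0.992, -0.13, -0.001], [-0.001, -0.002, -1.0]]
[-0.0026  0.0048  0.133 ]
```

>>> send_rows --pt "0 -0.0026 0.0045 0.01 -0.003" --pt "0 0 0 0.035 0" --pt "0 0 0 0.035 0" --pt "0 0 0 0.03 0" --pt "0 0 0 0.015 0" --pt "0 0 0 0.008 0" --pt "0 0 0 0 0" --pt "0 0 0 0 0"

```text
time_s: 10.58
position: [0.5758, 0.1883, 0.1071]
tcp_rot: [[0.126, 0.992, 0.0], [0.992, -0.126, -0.0], [0.0, 0.0, -1.0]]
force: [0.1, -0.5, -0.6]
opening: 1.001
grasp_force: 0.0
```

>>> send_rows --pt "255 0 0 0 0" --pt "255 0 0 0 0" --pt "255 0 0 0 0" --pt "255 0 0 0 0" --pt "255 0 0 0 0" --pt "255 0 0 0 0" --pt "255 0 0 0 0" --pt "255 0 0 0 0"

```text
time_s: 11.25
position: [0.5751, 0.1892, 0.1071]
tcp_rot: [[0.125, 0.992, -0.0], [0.992, -0.125, -0.0], [-0.0, -0.0, -1.0]]
force: [-0.9, 0.1, 1.2]
opening: 0.536
grasp_force: 30.0
```

>>> send_rows --pt "255 0 0 -0.002 0" --pt "255 0 0 -0.002 0" --pt "255 0 0 0 0" --pt "255 -0.01 0 0 0" --pt "255 -0.015 0 0 0"

```text
time_s: 11.67
position: [0.5721, 0.1645, 0.111]
tcp_rot: [[0.123, 0.992, 0.0], [0.992, -0.123, 0.0], [0.0, 0.0, -1.0]]
force: [0.3, -0.3, -1.0]
opening: 0.535
grasp_force: 30.0
```

>>> send_rows --pt "255 -0.02 0 0 0" --pt "255 -0.02 0 0 0" --pt "255 -0.02 0 0 0" --pt "255 -0.02 0 0 0" --pt "255 -0.02 0 0 0" --pt "255 -0.02 0 0 0" --pt "255 -0.02 0 0 0" --pt "255 0 0 0 0"

```text
time_s: 12.33
position: [0.5539, 0.0209, 0.111]
tcp_rot: [[0.128, 0.992, -0.001], [0.992, -0.128, -0.001], [-0.002, -0.001, -1.0]]
force: [0.2, -0.2, -1.9]
opening: 0.537
grasp_force: 30.0
```

Run:
```python
from h import *
s=read_state(); print(s['position'],np.round(s['tcp_rot'],3).tolist(),s['opening'],s['force'])
R=np.array(s['tcp_rot']); print((R.T@(np.array([.500,-.229,.111])-s['position'])).round(4))
p,d=capture('scene'); cv2.imwrite('pics/s4.png',cv2.resize(p[130:280,180:380],None,fx=3.5,fy=3.5))
```

```text
[0.55393717 0.02093796 0.110982  ] [[0.128, 0.992, -0.001], [0.992, -0.128, -0.001], [-0.002, -0.001, -1.0]] 0.5367080429149657 [ 0.18896566 -0.15275974 -1.93502551]
[-0.2548 -0.0214  0.0004]
```

View pics/s4.png

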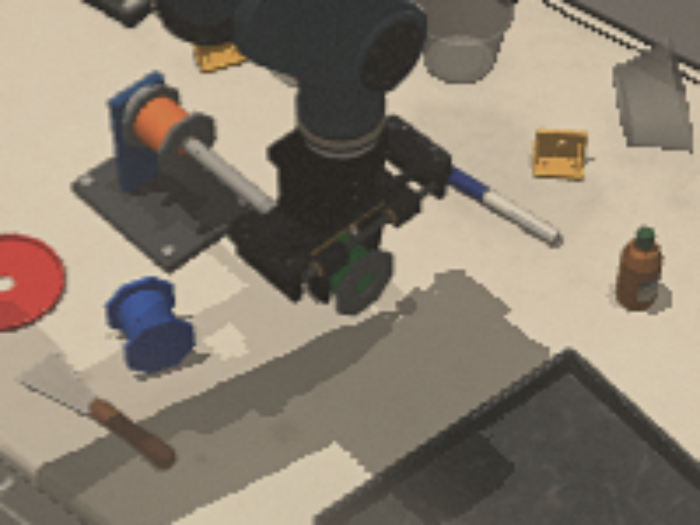

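The green spool is held clear of the bar and the orange one is still on. Taking it to the tray.

>>> send_rows --pt "255 -0.028 -0.0026 0 0" --pt "255 -0.033 -0.0026 0 0" --pt "255 -0.033 -0.0026 0 0" --pt "255 -0.033 -0.0026 0 0" --pt "255 -0.033 -0.0026 0 0" --pt "255 -0.033 -0.0026 0 0" --pt "255 -0.033 -0.0026 0 0" --pt "255 -0.028 -0.0026 0 0" --pt "255 0 0 0 0.083" --pt "255 0 0 0 0" --pt "255 0 0 0 0" --pt "255 0 0 0 0"

```text
time_s: 13.38
position: [0.502, -0.2229, 0.1109]
tcp_rot: [[0.204, 0.979, -0.001], [0.979, -0.204, 0.001], [0.001, -0.001, -1.0]]
force: [0.6, 1.2, -0.9]
opening: 0.532
grasp_force: 30.0
```

Run:
```python
from h import *
s=read_state(); print(s['position'],np.round(s['tcp_rot'],3).tolist(),s['opening'],s['force'])
R=np.array(s['tcp_rot']); print((R.T@(np.array([.500,-.229,.031])-s['position'])).round(4))
```

```text
[ 0.50202247 -0.22286944  0.11090573] [[0.204, 0.979, -0.001], [0.979, -0.204, 0.001], [0.001, -0.001, -1.0]] 0.5315823339247582 [ 0.56529798  1.21051973 -0.87400299]
[-0.0065 -0.0006  0.0799]
```

>>> send_rows --pt "255 -0.0065 -0.0005 0.01 0.005" --pt "255 0 0 0.025 0" --pt "255 0 0 0.025 0" --pt "255 0 0 0.012 0" --pt "255 0 0 0.004 0" --pt "255 0 0 0.001 0" --pt "255 0 0 0 0" --pt "255 0 0 0 0" --pt "255 0 0 0 0"

```text
time_s: 14.13
position: [0.5013, -0.2307, 0.0351]
tcp_rot: [[0.211, 0.977, 0.002], [0.977, -0.211, -0.001], [-0.001, 0.002, -1.0]]
force: [0.4, -0.6, -1.5]
opening: 0.533
grasp_force: 30.0
```

>>> send_rows --pt "255 0 0 0.001 0" --pt "255 0 0 0 0" --pt "255 0 0 0 0"

```text
time_s: 14.38
position: [0.5007, -0.2304, 0.0335]
tcp_rot: [[0.211, 0.977, 0.001], [0.977, -0.211, -0.0], [-0.0, 0.001, -1.0]]
force: [-0.3, 0.2, -1.3]
opening: 0.532
grasp_force: 30.0
```

>>> send_rows --pt "255 0 0 0.001 0" --pt "255 0 0 0.001 0" --pt "255 0 0 0 0" --pt "255 0 0 0 0"

```text
time_s: 14.72
position: [0.5005, -0.2302, 0.0309]
tcp_rot: [[0.211, 0.977, -0.0], [0.977, -0.211, 0.0], [0.0, -0.0, -1.0]]
force: [0.5, 0.0, -2.5]
opening: 0.535
grasp_force: 30.0
```

>>> send_rows --pt "255 0 0 0.001 0" --pt "255 0 0 0 0" --pt "255 0 0 0 0"

```text
time_s: 14.97
position: [0.5005, -0.2303, 0.0308]
tcp_rot: [[0.211, 0.977, 0.0], [0.977, -0.211, -0.0], [-0.0, 0.0, -1.0]]
force: [-1.5, 0.6, 5.8]
opening: 0.537
grasp_force: 30.0
```

Contact with the tray floor (5.8 N). I'll release it and lift straight up.

>>> send_rows --pt "0 0 0 0 0" --pt "0 0 0 0 0" --pt "0 0 0 0 0" --pt "0 0 0 0 0" --pt "0 0 0 0 0" --pt "0 0 0 -0.02 0" --pt "0 0 0 -0.035 0" --pt "0 0 0 -0.04 0" --pt "0 0 0 -0.04 0" --pt "0 0 0 -0.04 0" --pt "0 0 0 -0.035 0" --pt "0 0 0 0 0" --pt "0 0 0 0 0"

```text
time_s: 16.05
position: [0.5016, -0.231, 0.2425]
tcp_rot: [[0.211, 0.977, 0.005], [0.977, -0.211, -0.003], [-0.002, 0.005, -1.0]]
force: [0.0, 0.3, -0.3]
opening: 1.001
grasp_force: 0.0
```

Run:
```python
from h import *
s=read_state(); print(s['position'],np.round(s['tcp_rot'],3).tolist())
R=np.array(s['tcp_rot']); print((R.T@(np.array([.5825,.252,.24])-s['position'])).round(4))
p,d=capture('scene'); cv2.imwrite('pics/s5.png',cv2.resize(p[130:340,180:460],None,fx=2.7,fy=2.7))
```

```text
[ 0.50160723 -0.2309603   0.24247773] [[0.211, 0.977, 0.005], [0.977, -0.211, -0.003], [-0.002, 0.005, -1.0]]
[ 0.4892 -0.023   0.0012]
```

View pics/s5.png

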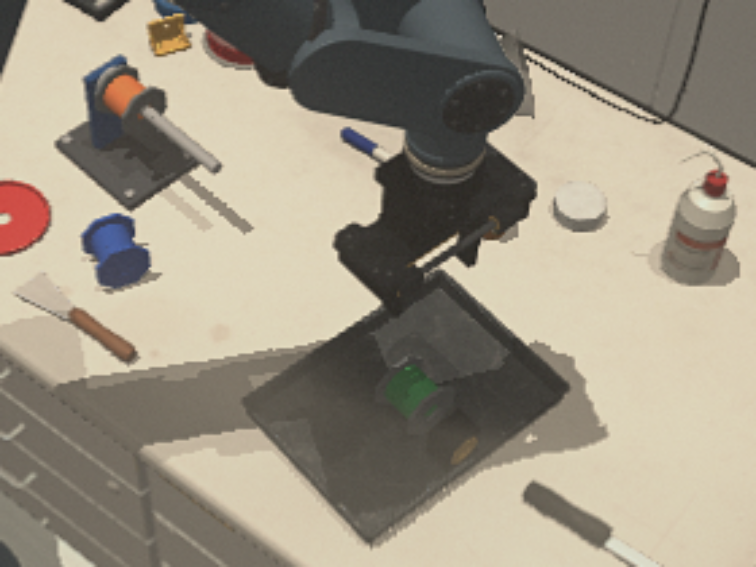

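The green spool lies at crop (412,390) beside the collar (460,445), and orange is still on the bar. Going back for orange.

>>> send_rows --pt "0 0.03 -0.0018 0 0" --pt "0 0.0383 -0.0018 0 0" --pt "0 0.0383 -0.0018 0 0" --pt "0 0.0383 -0.0018 0 0" --pt "0 0.0383 -0.0018 0 0" --pt "0 0.0383 -0.0018 0 0" --pt "0 0.0383 -0.0018 0 0" --pt "0 0.0383 -0.0018 0 0" --pt "0 0.0383 -0.0018 0 0" --pt "0 0.0383 -0.0018 0 0" --pt "0 0.0383 -0.0018 0 0" --pt "0 0.0383 -0.0018 0 0" --pt "0 0.0383 -0.0018 0 0" --pt "0 0 0 0 -0.086" --pt "0 0 0 0 0" --pt "0 0 0 0 0" --pt "0 0 0 0 0"

```text
time_s: 17.52
position: [0.5802, 0.2521, 0.2383]
tcp_rot: [[0.129, 0.992, -0.004], [0.992, -0.129, -0.001], [-0.002, -0.003, -1.0]]
force: [0.3, -0.1, 0.0]
opening: 1.002
grasp_force: 0.0
```

Run:
```python
from h import *
s=read_state(); print(s['position'],np.round(s['tcp_rot'],3).tolist())
R=np.array(s['tcp_rot']); print((R.T@(np.array([.583,.252,.107])-s['position'])).round(4))
D={}
p,d=capture('wrist'); c=calibration('wrist'); hsv=cv2.cvtColor(p,cv2.COLOR_BGR2HSV)
m=cv2.inRange(hsv,(4,150,60),(20,255,255)); P=pts('wrist',d,c)
k,l,st,ce=cv2.connectedComponentsWithStats(m); i=1+st[1:,4].argmax(); print(st[i],ray([[ce[i][0],st[i][1]],[ce[i][0],st[i][1]+st[i][3]]],.133,c).round(3))
```

```text
[0.58020726 0.25207569 0.23827624] [[0.129, 0.992, -0.004], [0.992, -0.129, -0.001], [-0.002, -0.003, -1.0]]
[0.0005 0.0032 0.1313]
[ 250  180   63   60 3404] [[0.585 0.273 0.133]
 [0.58  0.228 0.133]]
```

>>> send_rows --pt "0 -0.001 0.0026 0.01 -0.003" --pt "0 0 0 0.035 0" --pt "0 0 0 0.035 0" --pt "0 0 0 0.03 0" --pt "0 0 0 0.014 0" --pt "0 0 0 0.0075 0" --pt "0 0 0 0 0" --pt "0 0 0 0 0"

```text
time_s: 18.23
position: [0.5842, 0.2513, 0.1087]
tcp_rot: [[0.125, 0.992, 0.001], [0.992, -0.125, 0.0], [0.0, 0.001, -1.0]]
force: [0.5, 1.2, -0.6]
opening: 0.999
grasp_force: 0.0
```

>>> send_rows --pt "255 0 0 0 0" --pt "255 0 0 0 0" --pt "255 0 0 0 0" --pt "255 0 0 0 0" --pt "255 0 0 0 0" --pt "255 0 0 0 0" --pt "255 0 0 0 0" --pt "255 0 0 0 0"

```text
time_s: 18.9
position: [0.5833, 0.252, 0.1086]
tcp_rot: [[0.124, 0.992, -0.001], [0.992, -0.124, -0.0], [-0.0, -0.001, -1.0]]
force: [-0.3, -0.4, 1.0]
opening: 0.532
grasp_force: 30.0
```

>>> send_rows --pt "255 0 0 -0.002 0" --pt "255 0 0 -0.002 0" --pt "255 0 0 0 0" --pt "255 -0.01 0 0 0" --pt "255 -0.015 0 0 0" --pt "255 -0.02 0 0 0" --pt "255 -0.02 0 0 0"

```text
time_s: 19.48
position: [0.5749, 0.1857, 0.1123]
tcp_rot: [[0.123, 0.992, -0.001], [0.992, -0.123, -0.001], [-0.001, -0.001, -1.0]]
force: [0.0, -0.6, -1.6]
opening: 0.536
grasp_force: 30.0
```

>>> send_rows --pt "255 -0.02 0 0 0" --pt "255 -0.02 0 0 0" --pt "255 -0.02 0 0 0" --pt "255 -0.02 0 0 0" --pt "255 -0.02 0 0 0" --pt "255 -0.02 0 0 0" --pt "255 -0.02 0 0 0" --pt "255 -0.02 0 0 0" --pt "255 0 0 0 0" --pt "255 0 0 0 0"

```text
time_s: 20.32
position: [0.5552, 0.0267, 0.1126]
tcp_rot: [[0.127, 0.992, -0.001], [0.992, -0.127, 0.0], [-0.0, -0.001, -1.0]]
force: [-0.6, -1.1, -0.7]
opening: 0.534
grasp_force: 30.0
```

Run:
```python
from h import *
s=read_state(); print(s['position'],np.round(s['tcp_rot'],3).tolist())
R=np.array(s['tcp_rot']); print((R.T@(np.array([.5145,-.161,.112])-s['position'])).round(4))
```

```text
[0.55520638 0.0266779  0.11255879] [[0.127, 0.992, -0.001], [0.992, -0.127, 0.0], [-0.0, -0.001, -1.0]]
[-0.1913 -0.0166  0.0006]
```

>>> send_rows --pt "255 -0.026 -0.0028 0 0" --pt "255 -0.034 -0.0028 0 0" --pt "255 -0.034 -0.0028 0 0" --pt "255 -0.034 -0.0028 0 0" --pt "255 -0.034 -0.0028 0 0" --pt "255 -0.03 -0.0028 0 0" --pt "255 0 0 0 0.086" --pt "255 0 0 0 0" --pt "255 0 0 0 0" --pt "255 0 0 0 0"

```text
time_s: 21.15
position: [0.5151, -0.1586, 0.1125]
tcp_rot: [[0.206, 0.979, -0.001], [0.979, -0.206, 0.001], [0.0, -0.001, -1.0]]
force: [-0.1, 0.2, -1.1]
opening: 0.531
grasp_force: 30.0
```

Run:
```python
from h import *
s=read_state(); print(s['position'],np.round(s['tcp_rot'],3).tolist(),s['opening'])
R=np.array(s['tcp_rot']); print((R.T@(np.array([.5145,-.161,.0325])-s['position'])).round(4))
```

```text
[ 0.51512    -0.15861266  0.11246504] [[0.206, 0.979, -0.001], [0.979, -0.206, 0.001], [0.0, -0.001, -1.0]] 0.5305122190626573
[-0.0025 -0.0001  0.08  ]
```

>>> send_rows --pt "255 -0.0025 0 0.01 0.004" --pt "255 0 0 0.025 0" --pt "255 0 0 0.025 0" --pt "255 0 0 0.012 0" --pt "255 0 0 0.004 0" --pt "255 0 0 0.001 0" --pt "255 0 0 0.001 0" --pt "255 0 0 0 0" --pt "255 0 0 0 0" --pt "255 0 0 0 0"

```text
time_s: 21.98
position: [0.5154, -0.1625, 0.0354]
tcp_rot: [[0.212, 0.977, 0.002], [0.977, -0.212, -0.001], [-0.001, 0.002, -1.0]]
force: [-0.3, 0.4, -0.6]
opening: 0.534
grasp_force: 30.0
```

>>> send_rows --pt "255 0 0 0.001 0" --pt "255 0 0 0 0" --pt "255 0 0 0 0"

```text
time_s: 22.23
position: [0.5149, -0.1623, 0.0338]
tcp_rot: [[0.212, 0.977, 0.0], [0.977, -0.212, -0.0], [-0.0, 0.0, -1.0]]
force: [0.1, 0.9, -0.6]
opening: 0.534
grasp_force: 30.0
```

>>> send_rows --pt "255 0 0 0.001 0" --pt "255 0 0 0 0" --pt "255 0 0 0 0"

```text
time_s: 22.48
position: [0.5147, -0.1623, 0.0325]
tcp_rot: [[0.212, 0.977, -0.0], [0.977, -0.212, 0.0], [0.0, -0.0, -1.0]]
force: [0.8, -0.3, -1.4]
opening: 0.536
grasp_force: 30.0
```

>>> send_rows --pt "255 0 0 0.001 0" --pt "255 0 0 0 0" --pt "255 0 0 0 0"

```text
time_s: 22.73
position: [0.5148, -0.1623, 0.0322]
tcp_rot: [[0.212, 0.977, 0.0], [0.977, -0.212, -0.0], [-0.0, 0.0, -1.0]]
force: [-1.5, 1.4, 4.9]
opening: 0.533
grasp_force: 30.0
```

Touchdown on the floor (4.9 N). Releasing and rising clear.

>>> send_rows --pt "0 0 0 0 0" --pt "0 0 0 0 0" --pt "0 0 0 0 0" --pt "0 0 0 0 0" --pt "0 0 0 0 0" --pt "0 0 0 -0.02 0" --pt "0 0 0 -0.035 0" --pt "0 0 0 -0.04 0" --pt "0 0 0 -0.04 0" --pt "0 0 0 -0.04 0" --pt "0 0.03 0 0 0" --pt "0 0.04 0 0 0" --pt "0 0.04 0 0 0" --pt "0 0.04 0 0 0" --pt "0 0 0 0 0" --pt "0 0 0 0 0" --pt "0 0 0 0 0" --pt "0 0 0 0 0" --pt "0 0 0 0 0" --pt "0 0 0 0 0"

```text
time_s: 24.4
position: [0.5466, -0.0171, 0.2065]
tcp_rot: [[0.215, 0.977, -0.0], [0.977, -0.215, -0.0], [-0.0, -0.0, -1.0]]
force: [0.3, -0.1, 0.0]
opening: 0.999
grasp_force: 0.0
```

Run:
```python
from h import *
p,d=capture('scene'); P=pts('scene',d); hsv=cv2.cvtColor(p,cv2.COLOR_BGR2HSV)
th=np.radians(77.75); ty=np.array([np.cos(th),np.sin(th)]); tx=np.array([ty[1],-ty[0]]); o=np.array([.5015,-.220])
roi=np.zeros(p.shape[:2],bool); roi[225:335,268:395]=1
for k,lo,hi in (('orange',(4,100,30),(18,255,255)),('green',(50,70,20),(90,255,255))):
    m=(cv2.inRange(hsv,lo,hi)>0)&roi&(d>0); Q=P[m]; q=np.median(Q,0); print(k,m.sum(),q.round(3),'tray xy',np.round([(q[:2]-o)@tx,(q[:2]-o)@ty],3),'top z',np.percentile(Q[:,2],95).round(3))
cv2.imwrite('pics/s6.png',cv2.resize(p[150:340,180:460],None,fx=2.8,fy=2.8))
```

```text
orange 215 [ 0.506 -0.16   0.054] tray xy [-0.009  0.059] top z 0.062
green 206 [ 0.491 -0.228  0.054] tray xy [-0.009 -0.01 ] top z 0.062
```

View pics/s6.png

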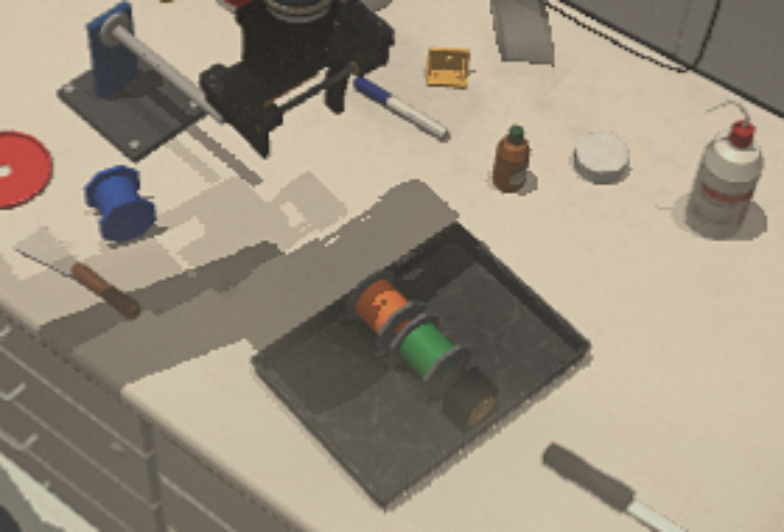

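The picture shows orange (383,305), green (428,350) and the collar (472,398) side by side on the tray floor. Both barrel tops measure 62 mm, against an expected 59–62 mm. The bar is empty, the bystanders haven't moved, and the gripper is clear.

```bash
python3 -c "
from rig import hand_in; print(hand_in())"
```

```text
the job is handed in; nothing more can be done
None
```

The job is handed in at about 24 s of robot time: the collar and both spools lie side by side on the tray floor, the bar is empty, and the other things on the bench look untouched; no verdict came back.

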